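# Dry-fit two model towers on a hobby bench

## Task

Dry-fit the two round model towers from their loose grey castings: stand the wide and the narrow tower drum upright and centred, each on the round stone footing made for its width, and have each capped, right way up and centred, with the top that fits it: the battlement crown on the wide drum, the pointed roof on the narrow one. Set the castings down gently, never dropping them, and leave the square tower, the path slab, the putty jar and the tape measure where they lie.

Things in the scene. Friction and masses are not known exactly. Their poses are not given: they have to be found in the camera images.
- wide_drum: Loose wide tower drum, a plain upright cylinder of bare grey resin with low-relief stone courses and arrow slits: 54 mm diameter, 60 mm high, flat top and bottom, about 110 g. Origin at the centre of its underside, z up along its axis; it starts standing on the bench (origin at height 0).
- narrow_drum: Loose narrow tower drum, a slimmer and taller upright cylinder of the same grey resin: 38 mm diameter, 80 mm high, flat top and bottom, about 80 g. Origin at the centre of its underside, z up along its axis; it starts standing on the bench (origin at height 0).
- crown: Loose battlement crown for the wide tower, grey resin: a round open parapet 60 mm in outer diameter with a straight outer wall 18 mm high (wall 6 mm thick, inner floor 7 mm up) and eight merlons on it to 26 mm, flat underside, about 45 g. Grip across its outer diameter, any yaw. Origin at the centre of its underside, z up along its axis; it starts standing on the bench (origin at height 0).
- roof: Loose pointed roof for the narrow tower, grey resin: a straight round eave band 48 mm in diameter and 14 mm high, above it a slated cone to a small tip at 56 mm, flat underside, about 35 g. Grip it across the eave band; the cone is too steep to hold. Origin at the centre of its underside, z up along its axis; it starts standing on the bench (origin at height 0).
- wide_footing: Fixed footing (stuck to the bench) of the wide tower: a thin brown disc 106 mm in diameter and 4 mm thick, with a few boulders under 8 mm high on its rim, and at its centre a round grey stone plinth 66 mm in diameter whose flat top is 12 mm above the bench. Origin at the centre of its underside on the bench, z up; the drum's underside rests at height 12 mm.
- narrow_footing: Fixed footing of the narrow tower: the same kind, brown disc 90 mm in diameter, grey plinth 50 mm in diameter, flat top 12 mm above the bench. Origin at the centre of its underside on the bench, z up.
- square_tower: Bystander, loose: square tower casting of the same grey resin, 44 x 44 mm, 52 mm high with four corner merlons. Leave it. Origin at the centre of its underside.
- path_slab: Bystander, loose: flat grey cobbled path slab, about 62 x 58 mm and 9 mm thick. Leave it. Origin at the centre of its underside.
- putty_jar: Bystander, loose: round white putty jar with a black screw lid, 55 mm diameter, 50 mm high. Leave it. Origin at the centre of its underside.
- tape_measure: Bystander, loose: black and blue tape measure standing on edge, 70 mm long (x) with its hook, 37 mm wide (y), 62 mm high. Leave it. Origin at the centre of its underside.
Mind the look-alikes: they are no part of the job. Leave any red look-alike of the crown alone.

How it is judged:
By the outcome, as a careful person would: the job done as asked, in the order asked, and still so for the second after the job is handed in, with the robot touching nothing.
It also fails if it takes over 109 s, if anything falls off the work surface, if the arm or the gripper's body presses on something with over 40 N, if the wrist force passes 120 N, or if a joint passes its speed limit or range.

## Robot

A 6-joint arm with a two-finger parallel gripper is mounted at the origin on the work surface. World frame = base frame: x ahead of the robot, y to its left, z up, the work surface at z = 0. Lengths are in m, angles in degrees, forces in N, time in s.
With the tool pointing down it reaches from about 0.3 to 0.75 m from the base axis. Payload 8.5 kg.
Tool frame: the origin (TCP) lies at the very end of the fingers, on their centre line; the grasp point (between the pads) lies 19 mm behind it; z points along the fingers, y is the line along which they close (so a half turn about z gives the same grasp; the last joint's range is limited). The gripper opens to 85 mm and grips with 20 to 120 N. Pads are 22 mm wide; open, the fingers measure 114 mm over their backs; the gripper's body (76 mm by 85 mm) begins 54 mm behind the grasp point. The pads swing forward as they close: fully open they stand 13 mm farther back than shut.
Start: joints at [61.404, 21.807, 74.336, -0, 83.858, -12.336], TCP at [0.154, 0.528, 0.231] pointing down, gripper open.
Joint ranges: [-178.18, 178.18], [-50.72, 133.34], [12.68, 142.11], [-81.47, 261.47], [9.98, 163.14], [-165.26, 165.26]. Speed limits (degrees/s): [136.94, 136.94, 180, 180, 180, 180].

## Interface

Orientations are given as a 3x3 rotation matrix whose columns are the frame's x, y, z axes.
In Python, from rig import env, imaging gives the robot as it stands. The module is installed in compiled form; this text tells all that it offers.
- The arm moves only by the tool arm_command, never from a script. Its arguments are lists of equal length, an entry for each row: "turn": the turn, a rotation vector about the tool's x, y, z in units of 5 degrees (1.0 is 5 degrees), a list of three; "xyz": the shift along the tool's x, y, z in units of 50 mm (1.0 is 50 mm), a list of three; "claw": the finger opening in mm, from 0 to 85.4. A call has 1 to 12 rows; each row shifts and turns the commanded pose from where the row before left it, along the tool's axes as they then stand; what a row does not reach is not made up. A row lasts 1/10 s, in which the tool goes at most 50 mm and 8.59 degrees, less where a joint would pass 70% of its speed; a pose out of reach is approached as far as the arm can. A call is refused whole if a number of a shift passes 1 or a number of a turn 1, either way. A call with a gripper value outside its range is refused whole. The fingers move at their own pace and stop on an object; "squeeze" is the grip in N (left out, the last holds). Time passes only in rows, so rows that do not move let the fingers close. It gives the time, the measured TCP pose, the force, the opening and the grip force at its end, in the units of the state.
- env.observe(): the state, without advancing time (a new reading comes with each control period).
- imaging.get_image(name): name is "scene" or "top" or "wrist"; returns (picture, depth): 420x560x3 uint8, blue, green, red; 420x560 float32, m along the optical axis (not along the pixel's ray), 0 where there is no reading.
- imaging.camera_info(name): a dict with "camera_matrix" (3x3 intrinsics, pixels), "k1" (the pictures are not rectified: a ray, as slopes to the right and down, at radius r is drawn at 1 + k1 r^2 times it, then the intrinsics apply), "rvec" (rotation vector, rad) and "tvec" (3), from world to camera coordinates, as OpenCV has them. Camera axes: x right, y down, z forward; pixel columns grow to the right and rows downward; lengths in m; the calibration is good to about 2 mm. A picture is of the moment at which its call begins: read the wrist's pose just before it. camera_info takes no time and is no camera call; for the wrist camera it gives the pose at the moment of the call.
- env.close_job(): hands the job in; it is judged then, once.
The state is a dict: "time_s": time; "q": joint angles; "qvel": joint speeds; "joint_efforts": joint torques, N m; "position": TCP position; "tool_rot": TCP orientation; "ft_force": force on the tool from outside, world axes, zero at the start; "wrist_torque": the same for the moment, N m; "grip_width": finger opening in m; "gripper_force": force on a finger pad.
Only numpy, scipy, OpenCV 4.12 (cv2) and the standard library are available. Lean on these libraries where they do the work, as an engineer would, in place of code of your own. Each camera call takes 0.05 s, during which the arm holds its last target. There are 200 camera calls.

## Working session

There is one attempt and no reset: what is moved stays moved. The work goes in short steps, Python scripts to look and compute and a tool call to move; the robot and the scene stay as the last step left them, time stands still between calls to the robot, and variables do not carry over. Pictures are saved under pics/ and viewed, at most 14 in all, crops included, and the job is handed in when it is done.

Besides the shell and the picture viewer there is one more tool, called after "Request:" by a JSON object that holds its "op" and its "data". arm_command: Moves the arm, as the interface text tells. Its arguments: {"type":"object","properties":{"turn":{"type":"array"},"xyz":{"type":"array"},"claw":{"type":"array"},"squeeze":{"type":"number"}},"required":["turn","xyz","claw"]}

```bash
mkdir -p pics; ls; python3 - <<'E'
from rig import env, imaging
import cv2
for n in ("scene","top"):
    p,d=imaging.get_image(n); cv2.imwrite(f"pics/{n}0.png",p)
    import numpy as np; np.savez(f"{n}0.npz",p=p,d=d)
    print(n,imaging.camera_info(n))
s=env.observe(); print(s)
E
```

```text
pics
scene {'camera_matrix': array([[390.44134118,   0.        , 273.09586083],
       [  0.        , 390.44134118, 203.24013094],
       [  0.        ,   0.        ,   1.        ]]), 'k1': -0.07590430567879294, 'rvec': array([ 2.20277687,  1.28531994, -0.44716018]), 'tvec': array([-0.2629107 , -0.39408776,  1.15420588])}
top {'camera_matrix': array([[386.21514017,   0.        , 288.2962357 ],
       [  0.        , 386.21514017, 212.28928667],
       [  0.        ,   0.        ,   1.        ]]), 'k1': -0.04031934517611265, 'rvec': array([ 2.13468389, -2.13110393,  0.12426988]), 'tvec': array([0.00154818, 0.55166346, 0.86413756])}
{'time_s': 0.1, 'q': array([ 6.14041712e+01,  2.18374092e+01,  7.43773050e+01,  4.13619039e-04,
        8.38594943e+01, -1.23368078e+01]), 'qvel': array([-0.04010858, -0.0127848 , -0.16382096,  0.1079393 , -0.09091431,
        0.01723936]), 'joint_efforts': array([ 3.29792900e-03, -4.49214506e+01, -2.31657994e+01, -2.69005886e-04,
        3.69127578e-03, -6.66253655e-06]), 'position': array([0.15387454, 0.52777203, 0.23078919]), 'tool_rot': array([[-9.60005478e-01,  2.79980517e-01, -6.26211389e-04],
       [ 2.79981073e-01,  9.60004851e-01, -1.13375572e-03],
       [ 2.83736457e-04, -1.26373904e-03, -9.99999161e-01]]), 'ft_force': array([-0.04864472,  0.0821278 , -0.26744436]), 'wrist_torque': array([0.03588787, 0.04359728, 0.02365488]), 'gripper_force': 0.0, 'grip_width': 0.08540835365823858}
```

View pics/scene0.png

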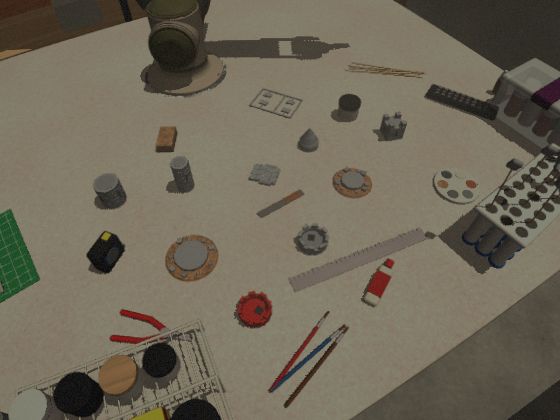

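View pics/top0.png

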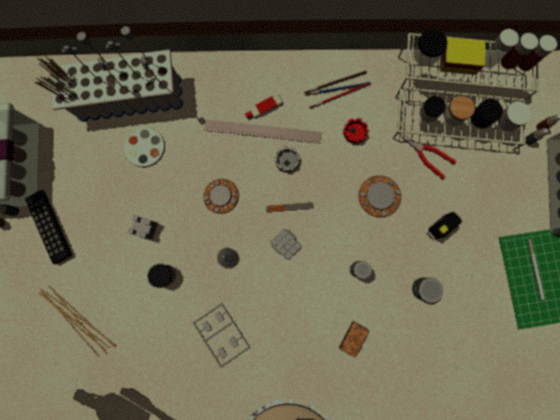

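The pictures show these parts, with pixels given in the top view:
- wide drum (429,290)
- narrow drum (362,270)
- grey crown (288,160), with a red look-alike at (356,131) to leave alone
- roof (228,258)
- wide footing (380,196)
- narrow footing (220,196)

The bystanders are the square tower (145,228), jar (161,275), slab (286,243) and tape (444,227).

```bash
cat > h.py <<'E'
import numpy as np, cv2
from rig import env, imaging
def rays(ci,uv):
    K=ci["camera_matrix"]; 
    n=cv2.undistortPoints(np.float64(uv).reshape(-1,1,2),K,np.array([ci["k1"],0,0,0])).reshape(-1,2)
    R=cv2.Rodrigues(ci["rvec"])[0]; c=-R.T@ci["tvec"]
    return c,np.c_[n,np.ones(len(n))]@R      # origin, dirs scaled so depth=1
def plane(ci,uv,z):
    c,d=rays(ci,uv); return c+d*((z-c[2])/d[:,2])[:,None]
def cloud(ci,dep):
    v,u=np.mgrid[:dep.shape[0],:dep.shape[1]]
    c,d=rays(ci,np.c_[u.ravel(),v.ravel()]); return (c+d*dep.reshape(-1,1)).reshape(*dep.shape,3)
def circ(xy):   # robust circle/extent centre from points: min enclosing circle
    (x,y),r=cv2.minEnclosingCircle(np.float32(xy*1000)); return np.round([x,y,2*r],1)
E
python3 - <<'E'
from h import *
z=np.load("top0.npz"); ci=imaging.camera_info("top"); P=cloud(ci,z["d"])
names=dict(wide_drum=(429,290,.06),narrow_drum=(362,270,.08),crown=(288,160,.02),roof=(228,258,.014),wfoot=(380,196,.012),nfoot=(220,196,.012),red=(356,131,.02),sq=(145,228,.05),jar=(161,275,.05),slab=(286,243,.009),tape=(444,227,.06))
for k,(u,v,h) in names.items():
    W=P[v-30:v+30,u-30:u+30].reshape(-1,3)
    ctr=plane(ci,[(u,v)],h)[0]
    near=W[np.linalg.norm(W[:,:2]-ctr[:2],axis=1)<.04]
    hi=near[near[:,2]>h-.006]
    print(k,"ray",ctr.round(3),"zmax %.3f"%np.percentile(near[:,2],98),"n",len(hi),"circ mm",circ(hi[:,:2]) if len(hi)>5 else None,"med",np.median(hi,0).round(3))
print("bench z",np.median(P[215:225,330:345,2]))
def proj(p):
    for n in("top","scene"):
        c=imaging.camera_info(n); print(n,cv2.projectPoints(np.float64([p]),c["rvec"],c["tvec"],c["camera_matrix"],np.array([c["k1"],0,0,0]))[0].ravel())
proj([.154,.528,.231]);proj([0,0,0])
p,d=imaging.get_image("wrist"); cv2.imwrite("pics/w0.png",p); print(imaging.camera_info("wrist"), d.min(),np.median(d))
E
```

```text
wide_drum ray [ 0.375 -0.311  0.06 ] zmax 0.062 n 497 circ mm [ 376.3 -315.5   56.2] med [ 0.377 -0.315  0.059]
narrow_drum ray [ 0.418 -0.16   0.08 ] zmax 0.082 n 252 circ mm [ 419.4 -161.9   38.8] med [ 0.419 -0.162  0.079]
crown ray [0.684 0.004 0.02 ] zmax 0.027 n 201 circ mm [687.3   7.1  61.4] med [0.686 0.007 0.022]
roof ray [0.445 0.147 0.014] zmax 0.048 n 323 circ mm [447.3 149.9  47.9] med [0.447 0.146 0.027]
wfoot ray [ 0.595 -0.218  0.012] zmax 0.015 n 600 circ mm [ 595.6 -218.5   79.8] med [ 0.598 -0.219  0.011]
nfoot ray [0.596 0.171 0.012] zmax 0.015 n 464 circ mm [595.7 170.5  79.2] med [0.596 0.172 0.011]
red ray [ 0.757 -0.163  0.02 ] zmax 0.027 n 202 circ mm [ 760.3 -163.2   61.3] med [ 0.763 -0.164  0.022]
sq ray [0.513 0.337 0.05 ] zmax 0.054 n 129 circ mm [517.  349.9  59. ] med [0.521 0.345 0.052]
jar ray [0.405 0.294 0.05 ] zmax 0.053 n 435 circ mm [404.7 300.3  55.7] med [0.405 0.299 0.05 ]
slab ray [0.482 0.009 0.009] zmax 0.011 n 558 circ mm [481.6   8.3  76.1] med [0.479 0.009 0.008]
tape ray [ 0.515 -0.351  0.06 ] zmax 0.061 n 306 circ mm [ 520.  -360.8   58.9] med [ 0.52  -0.361  0.057]
bench z -0.0006516002353179617
top [ -5.78156623 414.59511496]
scene [371.15937676 -27.49665822]
top [288.97680587 454.79661511]
scene [185.29646046  71.63396402]
{'camera_matrix': array([[303.03850534,   0.        , 277.48252399],
       [  0.        , 303.03850534, 212.12261405],
       [  0.        ,   0.        ,   1.        ]]), 'k1': 0.004072763377752731, 'rvec': array([-2.31395084, -1.73577659, -0.25719728]), 'tvec': array([-0.54811286, -0.03891405,  0.37935199])} 0.0 0.3603755
```

View pics/w0.png

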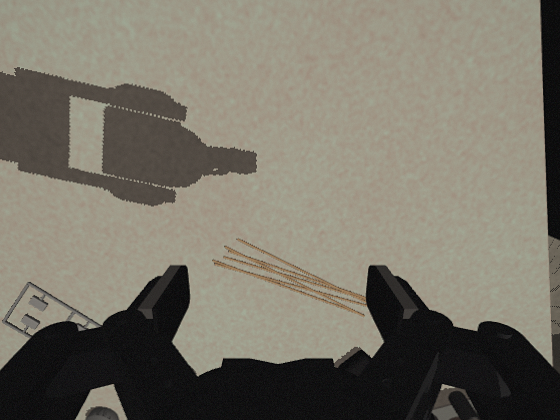

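The wrist view shows only bench, shadow and sticks. The top-view positions match the given heights and diameters. I still need the plinth centres, which I'll get from the grey-on-brown mask.

```bash
python3 - <<'E'
from h import *
for n in("top","scene"):
    z=np.load(n+"0.npz"); ci=imaging.camera_info(n)
    hsv=cv2.cvtColor(z["p"],cv2.COLOR_BGR2HSV)
    for k,c,D in(("wide",(.597,-.218),66),("narrow",(.596,.171),50)):
        v,u=np.mgrid[:420,:560]; uv=np.c_[u.ravel(),v.ravel()]
        X=plane(ci,uv,.012)
        disc=(np.linalg.norm(X[:,:2]-c,axis=1)<.062).reshape(420,560)
        brown=((hsv[...,1]>85)&disc).astype(np.uint8)
        # hole in brown = plinth
        fill=cv2.morphologyEx(brown,cv2.MORPH_CLOSE,np.ones((3,3)))
        cs,hi=cv2.findContours(fill,cv2.RETR_CCOMP,cv2.CHAIN_APPROX_NONE)
        best=max([i for i in range(len(cs)) if hi[0][i][3]>=0],key=lambda i:cv2.contourArea(cs[i]),default=None)
        if best is None: print(n,k,"none");continue
        h=cv2.convexHull(cs[best]).reshape(-1,2); W=plane(ci,h,.012)
        o=np.vstack([cs[i].reshape(-1,2) for i in range(len(cs)) if hi[0][i][3]<0]); Wo=plane(ci,o,.004)
        print(n,k,"hole",circ(W[:,:2]),"want",D,"disc",circ(Wo[:,:2]))
ci=imaging.camera_info("wrist"); c,d=rays(ci,[(280,210),(280,0),(280,419)]); s=env.observe()
R=s["tool_rot"];print("cam in tool",((c-s["position"])@R).round(3),"dirs in tool",(d@R).round(2))
E
```

```text
top wide hole [ 596.8 -219.2   70.5] want 66 disc [ 597.7 -218.3  106.7]
top narrow hole [599.  170.9  56.7] want 50 disc [598.2 170.8  90. ]
scene wide hole [ 610.8 -264.    17.1] want 66 disc [ 601.4 -220.6  104.5]
scene narrow hole [589.5 135.9  19.5] want 50 disc [601.5 168.5  88.6]
cam in tool [ 0.073 -0.001 -0.142] dirs in tool [[-0.29  0.01  0.96]
 [ 0.38  0.01  1.16]
 [-0.94  0.01  0.76]]
```

Request:
{"op": "arm_command", "data": {"turn": [[0,0,-1],[0,0,-1],[0,0,-1],[0,0,-0.25],[0,0,0],[0,0,0],[0,0,0],[0,0,0],[0,0,0],[0,0,0],[0,0,0],[0,0,0]], "xyz": [[0,0,0],[0,0,0],[0,0,0],[0,0,0],[-0.5,-0.75,0],[-0.5,-0.75,0],[-0.5,-0.75,0],[-0.5,-0.75,0],[-0.5,-0.75,0],[-0.5,-0.75,0],[-0.5,-0.75,0],[-0.5,-0.75,0]], "claw": [85,85,85,85,85,85,85,85,85,85,85,85]}}

```text
time_s: 1.35
position: [0.3546, 0.2263, 0.2314]
tool_rot: [[-1.0, 0.002, 0.0], [0.002, 1.0, 0.0], [-0.0, 0.0, -1.0]]
ft_force: [1.1, 0.7, 0.7]
grip_width: 0.0849
gripper_force: 0.0
```

Request:
{"op": "arm_command", "data": {"turn": [[0,0,0],[0,0,0],[0,0,0],[0,0,0],[0,0,0],[0,0,0],[0,0,0],[0,0,0],[0,0,0],[0,0,0],[0,0,0],[0,0,0]], "xyz": [[-0.2,-0.9,0],[-0.2,-0.9,0],[-0.2,-0.9,0],[0,-0.9,0],[0,-0.9,0],[0,-0.9,0],[0,-0.9,0],[0,-0.9,0],[0,-0.9,0],[0.08,-0.9,0],[0.08,-0.9,0],[0,-0.92,0]], "claw": [85,85,85,85,85,85,85,85,85,85,85,85]}}

```text
time_s: 2.55
position: [0.3751, -0.3149, 0.2314]
tool_rot: [[-1.0, 0.002, -0.0], [0.002, 1.0, 0.0], [0.0, 0.0, -1.0]]
ft_force: [1.2, -0.8, 0.2]
grip_width: 0.0848
gripper_force: 0.0
```

```bash
cat > look.py <<'E'
import sys
from h import *
# look.py name zlow zhigh cx cy rad : wrist depth points in height band near a spot -> centre
def look(name,items):
    s=env.observe(); ci=imaging.camera_info("wrist"); p,d=imaging.get_image("wrist"); cv2.imwrite(f"pics/{name}.png",p)
    P=cloud(ci,d).reshape(-1,3)[d.ravel()>0]
    print("tcp",s["position"].round(4),"t",s["time_s"],"w",s["grip_width"])
    for k,lo,hi,cx,cy,r in items:
        m=(P[:,2]>lo)&(P[:,2]<hi)&(np.hypot(P[:,0]-cx,P[:,1]-cy)<r); Q=P[m]
        if len(Q)<20: print(k,"few",len(Q));continue
        b=[(np.percentile(Q[:,i],.5)+np.percentile(Q[:,i],99.5))/2 for i in(0,1)]
        print(k,"n",len(Q),"circ",circ(Q[:,:2]),"mean",(Q.mean(0)*1000).round(1),"bbox mid",(np.array(b)*1000).round(1))
    return p,P
E
python3 - <<'E'
from look import *
look("w1",[("wdrum",.055,.066,.3765,-.3155,.04),("ndrum",.075,.086,.419,-.162,.03)])
E
```

```text
tcp [ 0.3751 -0.3149  0.2314] t 2.55 w 0.08478500561897044
wdrum n 1994 circ [ 375.2 -318.7   55. ] mean [ 374.4 -318.5   60.2] bbox mid [ 374.8 -318.5]
ndrum n 1066 circ [ 420.1 -164.9   39.9] mean [ 419.  -165.6   79.9] bbox mid [ 420.1 -165. ]
```

View pics/w1.png

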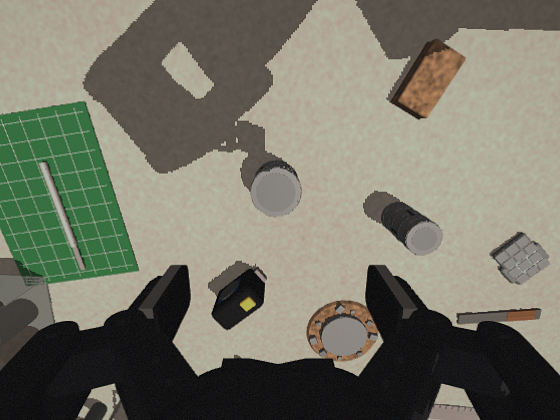

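The wrist view shows the wide drum at (276,190), in line with the fingers, and the narrow drum at (423,238). I'll descend and grip the wide drum.

Request:
{"op": "arm_command", "data": {"turn": [[0,0,0],[0,0,0],[0,0,0],[0,0,0],[0,0,0],[0,0,0],[0,0,0],[0,0,0],[0,0,0],[0,0,0],[0,0,0],[0,0,0]], "xyz": [[0,-0.04,0.8],[0,0,0.8],[0,0,0.8],[0,0,0.7],[0,0,0.6],[0,0,0.4],[0,0,0.12],[0,0,0],[0,0,0],[0,0,0],[0,0,0],[0,0,0]], "claw": [85,85,85,85,85,85,85,70,62,56,50,45], "squeeze": 30}}

```text
time_s: 3.8
position: [0.3763, -0.3158, 0.0217]
tool_rot: [[-1.0, 0.0, 0.002], [0.0, 1.0, -0.002], [-0.002, -0.002, -1.0]]
ft_force: [-0.2, -0.7, 7.0]
grip_width: 0.0538
gripper_force: 30.8
```

Request:
{"op": "arm_command", "data": {"turn": [[0,0,0],[0,0,0],[0,0,0],[0,0,0]], "xyz": [[0,0,0],[0,0,0],[0,0,0],[0,0,0]], "claw": [45,45,45,45]}}

```text
time_s: 4.2
position: [0.3763, -0.3158, 0.0216]
tool_rot: [[-1.0, 0.0, 0.002], [0.0, 1.0, -0.002], [-0.002, -0.002, -1.0]]
ft_force: [-0.4, -0.2, 5.3]
grip_width: 0.0533
gripper_force: 30.8
```

Request:
{"op": "arm_command", "data": {"turn": [[0,0,0],[0,0,0],[0,0,0],[0,0,0],[0,0,0],[0,0,0],[0,0,0],[0,0,0],[0,0,0],[0,0,0],[0,0,0],[0,0,0]], "xyz": [[0,0,-0.3],[0,0,-0.9],[0,0,-0.9],[-0.4,0.15,-0.5],[-0.8,0.3,-0.5],[-0.8,0.3,-0.4],[-0.8,0.3,-0.4],[-0.8,0.3,-0.3],[-0.8,0.3,-0.2],[-0.7,0.3,0],[0,0,0],[0,0,0]], "claw": [45,45,45,45,45,45,45,45,45,45,45,45]}}

```text
time_s: 5.4
position: [0.6309, -0.217, 0.24]
tool_rot: [[-1.0, -0.001, -0.001], [-0.001, 1.0, 0.0], [0.001, 0.0, -1.0]]
ft_force: [-0.6, 0.0, -1.4]
grip_width: 0.0533
gripper_force: 32.5
```

```bash
cat >> look.py <<'E'
def disc(p,ci,c,zp,r=.06,sat=85):
    """brown disc outline at z=4mm; plinth grey region at zp"""
    hsv=cv2.cvtColor(p,cv2.COLOR_BGR2HSV); v,u=np.mgrid[:420,:560]; uv=np.c_[u.ravel(),v.ravel()]
    X=plane(ci,uv,.004); near=np.hypot(X[:,0]-c[0],X[:,1]-c[1])<r+.005
    X=X[near]; b=((hsv[...,1]>sat).ravel())[near]; print("disc",circ(X[b][:,:2]),"n",b.sum())
E
python3 - <<'E'
from look import *
p,P=look("w2",[("plinth",.0095,.016,.598,-.2185,.045)])
ci=imaging.camera_info("wrist"); disc(p,ci,(.598,-.2185),.012)
E
```

```text
tcp [ 0.6309 -0.217   0.24  ] t 5.4 w 0.05327296275506991
plinth n 2448 circ [ 597.8 -218.8   89.2] mean [ 597.4 -221.9   11.9] bbox mid [ 593.2 -216.1]
disc [ 597.  -223.   104.3] n 2748
```

View pics/w2.png

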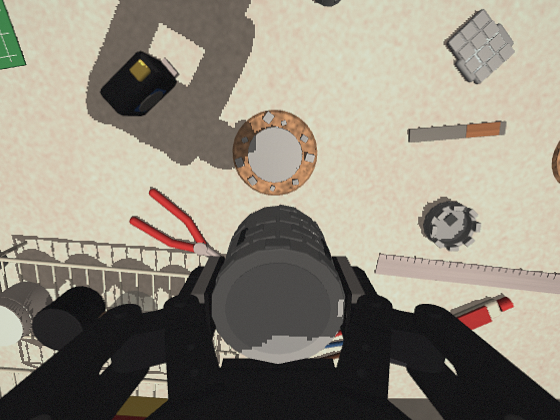

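```bash
python3 - <<'E'
from look import *
look("w3",[("held top",.273,.290,.631,-.217,.04),("held side",.20,.27,.631,-.217,.04)])
for n in("top","scene"):
    ci=imaging.camera_info(n); p,d=imaging.get_image(n); P=cloud(ci,d).reshape(-1,3)
    m=(np.hypot(P[:,0]-.631,P[:,1]+.217)<.05)&(P[:,2]>.2)&(P[:,2]<.29)
    print(n,m.sum(),circ(P[m][:,:2]) if m.sum()>5 else "")
    cv2.imwrite(f"pics/{n}1.png",p); np.savez(n+"1.npz",p=p,d=d)
E
```

```text
tcp [ 0.6303 -0.2176  0.2404] t 5.45 w 0.05312017615341713
held top n 14509 circ [ 623.8 -217.1   78.4] mean [ 625.9 -218.8  279. ] bbox mid [ 627.8 -216.8]
held side n 4076 circ [ 625.  -217.5   77.9] mean [ 609.8 -217.8  252.3] bbox mid [ 613.  -217.8]
top 0 
scene 2259 [ 638.8 -216.8   94.3]
```

The footing is fully visible at (275,154) and the held drum hangs upright. I'll move over it and descend to 5 mm above contact.

Request:
{"op": "arm_command", "data": {"turn": [[0,0,0],[0,0,0],[0,0,0],[0,0,0],[0,0,0],[0,0,0],[0,0,0],[0,0,0],[0,0,0],[0,0,0],[0,0,0]], "xyz": [[0.33,-0.03,0.3],[0.33,-0.03,0.7],[0,0,0.8],[0,0,0.8],[0,0,0.7],[0,0,0.4],[0,0,0.2],[0,0,0.1],[0,0,0],[0,0,0],[0,0,0]], "claw": [45,45,45,45,45,45,45,45,45,45,45]}}

```text
time_s: 6.7
position: [0.5983, -0.2209, 0.0415]
tool_rot: [[-1.0, 0.0, 0.002], [0.0, 1.0, -0.001], [-0.002, -0.001, -1.0]]
ft_force: [-0.5, -0.4, -1.5]
grip_width: 0.0533
gripper_force: 32.5
```

```bash
python3 - <<'E'
from look import *
p,P=look("w4",[("plinth",.0095,.016,.598,-.2185,.036)])
ci=imaging.camera_info("wrist"); disc(p,ci,(.598,-.220),.012)
E
```

```text
tcp [ 0.5983 -0.2209  0.0415] t 6.7 w 0.053309902389842186
plinth n 1727 circ [ 598.  -218.5   71.9] mean [ 577.7 -221.2   11.8] bbox mid [ 583.8 -218.6]
disc [ 605.5 -221.8  121.6] n 6442
```

View pics/w4.png

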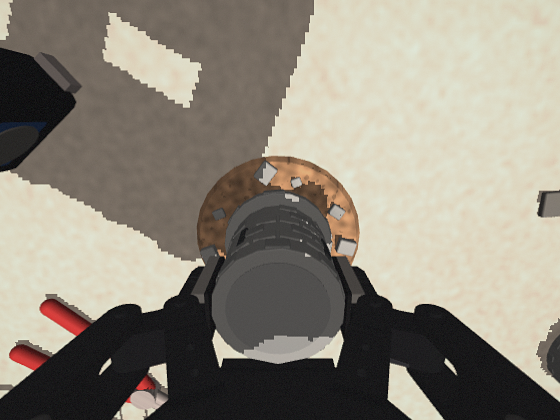

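The view shows the disc spanning columns 197–360 and the drum centred at 278, so it is aligned. Lowering gently.

Request:
{"op": "arm_command", "data": {"turn": [[0,0,0],[0,0,0],[0,0,0],[0,0,0],[0,0,0]], "xyz": [[0,0,0.05],[0,0,0.04],[0,0,0.03],[0,0,0],[0,0,0]], "claw": [45,45,45,45,45]}}

```text
time_s: 7.25
position: [0.5979, -0.2206, 0.0343]
tool_rot: [[-1.0, 0.0, -0.0], [0.0, 1.0, 0.0], [0.0, 0.0, -1.0]]
ft_force: [0.3, 0.5, -2.1]
grip_width: 0.0534
gripper_force: 32.5
```

Request:
{"op": "arm_command", "data": {"turn": [[0,0,0],[0,0,0],[0,0,0],[0,0,0]], "xyz": [[0,0,0.02],[0,0,0.01],[0,0,0],[0,0,0]], "claw": [45,45,45,45]}}

```text
time_s: 7.65
position: [0.598, -0.2206, 0.0337]
tool_rot: [[-1.0, 0.0, 0.001], [0.0, 1.0, -0.0], [-0.001, -0.0, -1.0]]
ft_force: [-3.3, 1.5, 5.8]
grip_width: 0.0533
gripper_force: 33.2
```

Contact made. Now release, rise, and look.

Request:
{"op": "arm_command", "data": {"turn": [[0,0,0],[0,0,0],[0,0,0],[0,0,0],[0,0,0],[0,0,0],[0,0,0],[0,0,0],[0,0,0],[0,0,0],[0,0,0],[0,0,0]], "xyz": [[0,0,0],[0,0,0],[0,0,0],[0,0,0],[0,0,0],[0,0,-0.3],[0,0,-0.7],[0,0,-0.8],[0,0,-0.8],[0,0,-0.8],[0,0,-0.3],[0,0,0]], "claw": [58,64,70,78,85,85,85,85,85,85,85,85]}}

```text
time_s: 8.85
position: [0.5985, -0.2209, 0.2205]
tool_rot: [[-1.0, 0.0, 0.004], [0.0, 1.0, -0.003], [-0.004, -0.003, -1.0]]
ft_force: [-0.5, 0.9, -0.1]
grip_width: 0.0852
gripper_force: 0.0
```

```bash
python3 - <<'E'
from look import *
p,P=look("w5",[("drum top",.067,.078,.598,-.22,.04)])
ci=imaging.camera_info("wrist"); disc(p,ci,(.598,-.220),.012)
ci=imaging.camera_info("top"); p,d=imaging.get_image("top"); P=cloud(ci,d).reshape(-1,3)
m=(np.hypot(P[:,0]-.598,P[:,1]+.22)<.05)&(P[:,2]>.066)&(P[:,2]<.08); print("top cam",m.sum(),circ(P[m][:,:2]) if m.sum()>9 else "")
cv2.imwrite("pics/top2.png",p)
E
```

```text
tcp [ 0.5985 -0.2209  0.2205] t 8.85 w 0.08515867007821237
drum top n 2300 circ [ 597.1 -222.2   55.4] mean [ 595.9 -222.    72.2] bbox mid [ 596.5 -221.9]
disc [ 595.  -221.7  103.5] n 2341
top cam 0
```

View pics/w5.png

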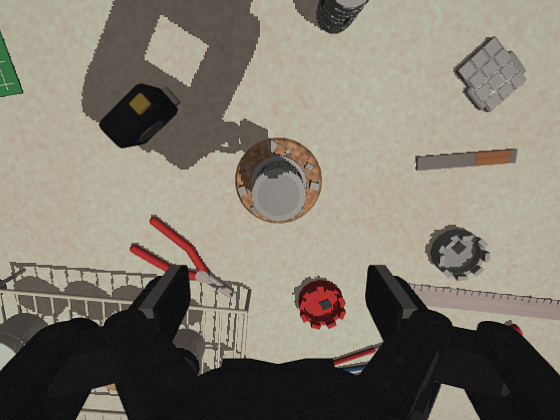

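The wide drum is standing centred on its footing (drum top (278,193) in disc (279,180)). Next, the narrow drum.

Request:
{"op": "arm_command", "data": {"turn": [[0,0,0],[0,0,0],[0,0,0],[0,0,0],[0,0,0],[0,0,0],[0,0,0],[0,0,0],[0,0,0],[0,0,0],[0,0,0],[0,0,0]], "xyz": [[0.71,0.23,0],[0.72,0.23,0],[0.72,0.23,0],[0.71,0.23,0],[0.71,0.23,0],[0,0,0.5],[0,0,0.8],[0,0,0.8],[0,0,0.8],[0,0,0.6],[0,0,0.27],[0,0,0]], "claw": [85,85,85,85,85,85,85,85,85,85,85,85]}}

```text
time_s: 10.15
position: [0.4176, -0.1619, 0.0267]
tool_rot: [[-1.0, 0.0, -0.006], [0.0, 1.0, 0.004], [0.006, 0.004, -1.0]]
ft_force: [0.6, 0.7, 0.3]
grip_width: 0.0847
gripper_force: 0.0
```

Request:
{"op": "arm_command", "data": {"turn": [[0,0,0],[0,0,0],[0,0,0],[0,0,0],[0,0,0],[0,0,0],[0,0,0],[0,0,0]], "xyz": [[0,0,0],[0,0,0],[0,0,0],[0,0,0],[0,0,0],[0,0,0],[0,0,0],[0,0,0]], "claw": [75,65,56,50,44,38,32,30]}}

```text
time_s: 10.95
position: [0.4194, -0.163, 0.0296]
tool_rot: [[-1.0, 0.0, 0.0], [0.0, 1.0, -0.0], [-0.0, -0.0, -1.0]]
ft_force: [-0.4, 1.1, 6.0]
grip_width: 0.0375
gripper_force: 29.7
```

Request:
{"op": "arm_command", "data": {"turn": [[0,0,0],[0,0,0],[0,0,0]], "xyz": [[0,0,0],[0,0,0],[0,0,0]], "claw": [30,30,30]}}

```text
time_s: 11.25
position: [0.4194, -0.163, 0.0296]
tool_rot: [[-1.0, 0.0, 0.0], [0.0, 1.0, -0.0], [-0.0, -0.0, -1.0]]
ft_force: [-0.6, 1.7, 6.5]
grip_width: 0.0376
gripper_force: 29.7
```

Request:
{"op": "arm_command", "data": {"turn": [[0,0,0],[0,0,0],[0,0,0],[0,0,0],[0,0,0],[0,0,0],[0,0,0],[0,0,0],[0,0,0],[0,0,0],[0,0,0],[0,0,0]], "xyz": [[0,0,-0.3],[0,0,-0.9],[0,0,-0.9],[-0.42,0.67,-0.3],[-0.48,0.75,-0.3],[-0.48,0.75,-0.3],[-0.48,0.75,-0.3],[-0.48,0.75,-0.3],[-0.48,0.75,-0.3],[-0.48,0.75,-0.3],[-0.48,0.75,0],[-0.44,0.75,0]], "claw": [30,30,30,30,30,30,30,30,30,30,30,30]}}

```text
time_s: 12.45
position: [0.6312, 0.1721, 0.2393]
tool_rot: [[-1.0, 0.0, 0.0], [0.0, 1.0, -0.0], [-0.0, -0.0, -1.0]]
ft_force: [0.5, -0.4, -1.5]
grip_width: 0.0375
gripper_force: 30.5
```

Request:
{"op": "arm_command", "data": {"turn": [[0,0,0],[0,0,0]], "xyz": [[0,0,0],[0,0,0]], "claw": [30,30]}}

```text
time_s: 12.65
position: [0.6303, 0.1709, 0.2382]
tool_rot: [[-1.0, -0.001, -0.002], [-0.001, 1.0, -0.0], [0.002, -0.0, -1.0]]
ft_force: [-0.3, -0.4, -0.7]
grip_width: 0.0371
gripper_force: 30.6
```

```bash
python3 - <<'E'
from look import *
p,P=look("w6",[("plinth",.0095,.016,.598,.17,.03)])
ci=imaging.camera_info("wrist"); disc(p,ci,(.598,.17),.012,.05)
p,P=look("w6",[("crown",.015,.03,.687,.007,.04)])
E
```

```text
tcp [0.6303 0.1709 0.2382] t 12.65 w 0.037064903034356465
plinth n 1390 circ [597.8 171.8  58.7] mean [598.7 168.3  11.9] bbox mid [599.1 168.4]
disc [598.4 167.4  88.3] n 2130
tcp [0.6301 0.1701 0.2387] t 12.7 w 0.037121708062286554
crown n 840 circ [687.6   5.   61.1] mean [686.9   5.1  22.1] bbox mid [687.3   5.6]
```

Request:
{"op": "arm_command", "data": {"turn": [[0,0,0],[0,0,0],[0,0,0],[0,0,0],[0,0,0],[0,0,0],[0,0,0],[0,0,0],[0,0,0],[0,0,0],[0,0,0]], "xyz": [[0.33,-0.01,0.2],[0.32,0,0.6],[0,0,0.8],[0,0,0.8],[0,0,0.7],[0,0,0.4],[0,0,0.2],[0,0,0.12],[0,0,0],[0,0,0],[0,0,0]], "claw": [30,30,30,30,30,30,30,30,30,30,30]}}

```text
time_s: 13.85
position: [0.5984, 0.1699, 0.0494]
tool_rot: [[-1.0, 0.0, 0.002], [0.0, 1.0, 0.0], [-0.002, 0.0, -1.0]]
ft_force: [0.3, -0.1, -0.4]
grip_width: 0.0372
gripper_force: 30.6
```

```bash
python3 - <<'E'
from look import *
p,P=look("w7",[])
E
```

```text
tcp [0.5984 0.1699 0.0494] t 13.85 w 0.037161168395423355
```

View pics/w7.png

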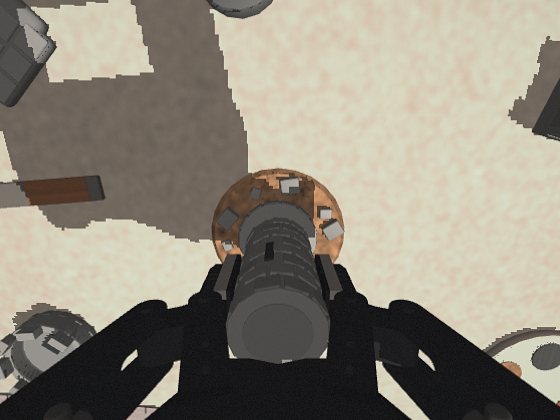

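The disc spans columns 212–344 and the drum's axis is at 278, so it is centred. Lowering.

Request:
{"op": "arm_command", "data": {"turn": [[0,0,0],[0,0,0],[0,0,0],[0,0,0],[0,0,0],[0,0,0]], "xyz": [[0,0,0.06],[0,0,0.04],[0,0,0.03],[0,0,0.02],[0,0,0],[0,0,0]], "claw": [30,30,30,30,30,30]}}

```text
time_s: 14.5
position: [0.5979, 0.1699, 0.0416]
tool_rot: [[-1.0, 0.0, 0.0], [0.0, 1.0, -0.0], [-0.0, -0.0, -1.0]]
ft_force: [-3.0, -0.3, 6.1]
grip_width: 0.0372
gripper_force: 31.2
```

Request:
{"op": "arm_command", "data": {"turn": [[0,0,0],[0,0,0],[0,0,0],[0,0,0],[0,0,0],[0,0,0],[0,0,0],[0,0,0],[0,0,0],[0,0,0],[0,0,0],[0,0,0]], "xyz": [[0,0,0],[0,0,0],[0,0,0],[0,0,0],[0,0,0],[0,0,-0.3],[0,0,-0.7],[0,0,-0.8],[0,0,-0.8],[0,0,-0.8],[0,0,-0.2],[0,0,0]], "claw": [44,54,64,75,85,85,85,85,85,85,85,85]}}

```text
time_s: 15.7
position: [0.5983, 0.17, 0.2222]
tool_rot: [[-1.0, 0.0, 0.003], [0.0, 1.0, 0.0], [-0.003, 0.0, -1.0]]
ft_force: [-0.7, -0.6, -1.3]
grip_width: 0.0848
gripper_force: 0.0
```

```bash
python3 - <<'E'
from look import *
p,P=look("w8",[("ndrum top",.087,.098,.598,.17,.04),("crown",.015,.03,.687,.007,.04)])
ci=imaging.camera_info("wrist"); disc(p,ci,(.598,.170),.012,.05)
E
```

```text
tcp [0.5983 0.17   0.2222] t 15.7 w 0.08477983996666269
ndrum top n 1309 circ [598.9 168.6  39.6] mean [597.9 168.5  92. ] bbox mid [598.4 168.8]
crown n 897 circ [687.6   5.4  60.9] mean [686.8   5.2  21.8] bbox mid [687.1   5.6]
disc [596.  168.   87.7] n 1700
```

Request:
{"op": "arm_command", "data": {"turn": [[0,0,0],[0,0,0],[0,0,0],[0,0,0],[0,0,0]], "xyz": [[-0.36,-0.65,0],[-0.36,-0.65,0],[-0.36,-0.65,0],[-0.36,-0.65,0],[-0.36,-0.65,0]], "claw": [85,85,85,85,85]}}

```text
time_s: 16.25
position: [0.6879, 0.0061, 0.218]
tool_rot: [[-1.0, 0.0, -0.004], [0.0, 1.0, 0.001], [0.004, 0.001, -1.0]]
ft_force: [0.8, 0.2, 0.4]
grip_width: 0.0853
gripper_force: 0.0
```

```bash
python3 - <<'E'
from look import *
p,P=look("w9",[("crown",.015,.03,.687,.007,.04)])
cv2.imwrite("pics/w9c.png",cv2.resize(p[60:360,130:430],(600,600)))
E
```

```text
tcp [0.6879 0.0061 0.218 ] t 16.25 w 0.08525899234986554
crown n 879 circ [687.8   4.8  60.7] mean [687.8   5.   22.2] bbox mid [687.6   5. ]
```

View pics/w9c.png

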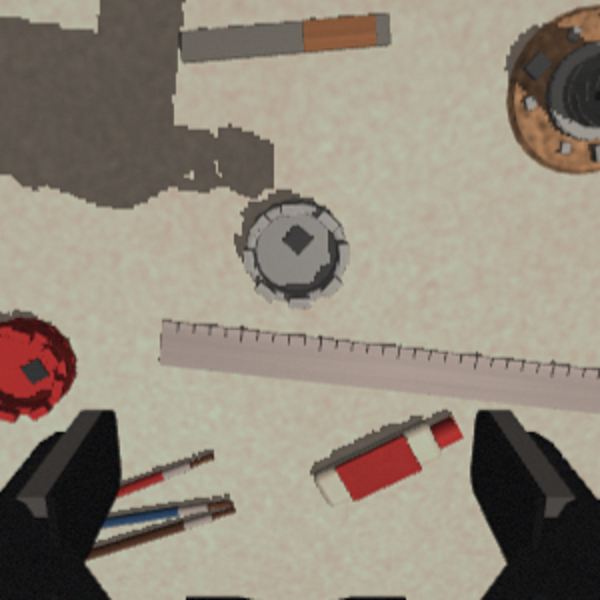

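The view shows the grey crown at crop (297,250) and the red look-alike at (35,365). The grey one is a match by colour and by its 60 mm diameter. Descending on it.

Request:
{"op": "arm_command", "data": {"turn": [[0,0,0],[0,0,0],[0,0,0],[0,0,0],[0,0,0],[0,0,0],[0,0,0],[0,0,0],[0,0,0],[0,0,0],[0,0,0]], "xyz": [[0,-0.02,0.5],[0,0,0.8],[0,0,0.8],[0,0,0.8],[0,0,0.7],[0,0,0.4],[0,0,0.2],[0,0,0.12],[0,0,0.1],[0,0,0],[0,0,0]], "claw": [85,85,85,85,85,85,85,85,85,85,85]}}

```text
time_s: 17.4
position: [0.6883, 0.0064, 0.0007]
tool_rot: [[-1.0, 0.0, 0.001], [0.0, 1.0, -0.0], [-0.001, -0.0, -1.0]]
ft_force: [0.5, -0.4, 1.1]
grip_width: 0.0849
gripper_force: 0.0
```

Request:
{"op": "arm_command", "data": {"turn": [[0,0,0],[0,0,0],[0,0,0],[0,0,0],[0,0,0],[0,0,0]], "xyz": [[0,0,0],[0,0,0],[0,0,0],[0,0,0],[0,0,0],[0,0,0]], "claw": [78,72,66,61,56,52]}}

```text
time_s: 18.0
position: [0.6881, 0.0063, 0.0004]
tool_rot: [[-1.0, 0.0, 0.001], [0.0, 1.0, -0.0], [-0.001, -0.0, -1.0]]
ft_force: [-1.5, 0.4, 5.4]
grip_width: 0.0595
gripper_force: 32.8
```

```bash
python3 - <<'E'
from look import *
p,P=look("w10",[])
cv2.imwrite("pics/w10c.png",cv2.resize(p[180:380,140:420],(800,571)))
E
```

```text
tcp [6.881e-01 6.300e-03 4.000e-04] t 18.0 w 0.059526936326020574
```

View pics/w10c.png

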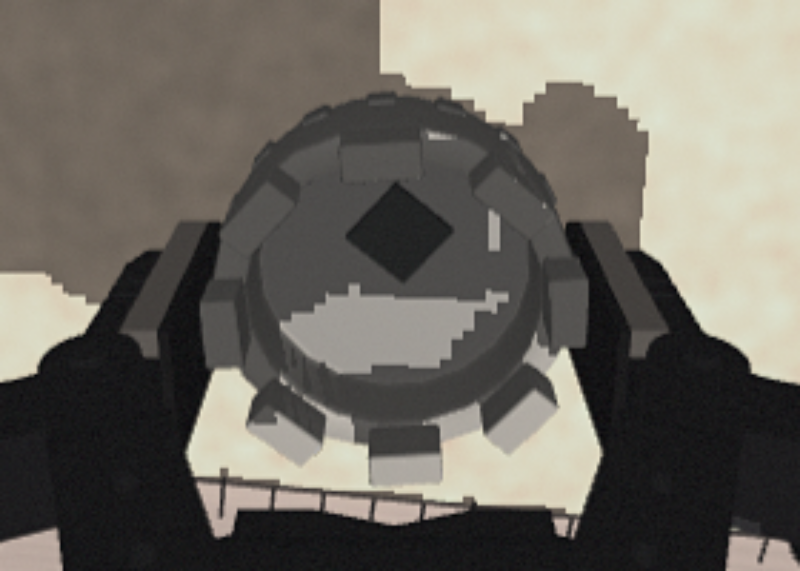

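The crown is gripped squarely, between the pads and centred. I'll carry it to the wide drum.

Request:
{"op": "arm_command", "data": {"turn": [[0,0,0],[0,0,0],[0,0,0],[0,0,0],[0,0,0],[0,0,0],[0,0,0],[0,0,0],[0,0,0],[0,0,0],[0,0,0],[0,0,0]], "xyz": [[0,0,-0.2],[0,0,-0.7],[0,0,-0.9],[0,0,-0.7],[0.25,-0.64,0],[0.26,-0.65,0],[0.26,-0.65,0],[0.26,-0.65,0],[0.26,-0.65,0],[0.26,-0.65,0],[0.26,-0.65,0],[0,0,0]], "claw": [50,50,50,50,50,50,50,50,50,50,50,50]}}

```text
time_s: 19.25
position: [0.5959, -0.2244, 0.1251]
tool_rot: [[-1.0, 0.005, -0.0], [0.005, 1.0, -0.001], [0.0, -0.001, -1.0]]
ft_force: [1.2, 1.6, -1.0]
grip_width: 0.0592
gripper_force: 32.8
```

Request:
{"op": "arm_command", "data": {"turn": [[0,0,0],[0,0,0],[0,0,0],[0,0,0],[0,0,0]], "xyz": [[0,0,0.3],[0,0,0.4],[0,0,0.2],[0,0,0],[0,0,0]], "claw": [50,50,50,50,50]}}

```text
time_s: 19.75
position: [0.5978, -0.2204, 0.0805]
tool_rot: [[-1.0, -0.0, 0.001], [-0.0, 1.0, -0.0], [-0.001, -0.0, -1.0]]
ft_force: [-0.2, 0.7, -0.6]
grip_width: 0.0596
gripper_force: 32.8
```

```bash
python3 - <<'E'
from look import *
p,P=look("w11",[("drum top",.067,.076,.598,-.22,.04),("crown",.090,.115,.598,-.22,.033)])
cv2.imwrite("pics/w11c.png",cv2.resize(p[150:350,140:420],(800,571)))
E
```

```text
tcp [ 0.5978 -0.2204  0.0805] t 19.75 w 0.05963972156875654
drum top n 214 circ [ 579.2 -223.6   42. ] mean [ 572.1 -223.1   69.8] bbox mid [ 574.8 -223.4]
crown n 8185 circ [ 597.7 -220.1   65.9] mean [ 597.  -220.8  101.1] bbox mid [ 596.5 -220.6]
```

View pics/w11c.png

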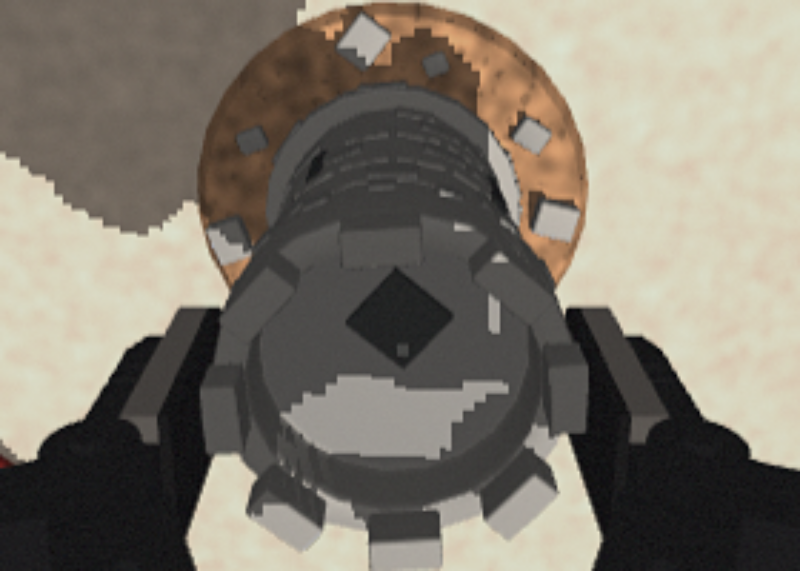

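The crown (crop centre about 394), drum (about 396) and disc (392) line up. Lowering.

Request:
{"op": "arm_command", "data": {"turn": [[0,0,0],[0,0,0],[0,0,0],[0,0,0],[0,0,0],[0,0,0]], "xyz": [[0,0,0.07],[0,0,0.04],[0,0,0.03],[0,0,0.02],[0,0,0],[0,0,0]], "claw": [50,50,50,50,50,50]}}

```text
time_s: 20.4
position: [0.5974, -0.2206, 0.0724]
tool_rot: [[-1.0, 0.0, 0.0], [0.0, 1.0, -0.0], [-0.0, -0.0, -1.0]]
ft_force: [-1.0, 0.9, 5.6]
grip_width: 0.0596
gripper_force: 33.3
```

Request:
{"op": "arm_command", "data": {"turn": [[0,0,0],[0,0,0],[0,0,0],[0,0,0],[0,0,0],[0,0,0],[0,0,0],[0,0,0],[0,0,0],[0,0,0]], "xyz": [[0,0,0],[0,0,0],[0,0,0],[0,0,0],[0,0,-0.3],[0,0,-0.6],[0,0,-0.8],[0,0,-0.8],[0,0,-0.5],[0,0,0]], "claw": [64,70,78,85,85,85,85,85,85,85]}}

```text
time_s: 21.4
position: [0.5984, -0.2212, 0.226]
tool_rot: [[-1.0, 0.0, 0.007], [0.0, 1.0, -0.004], [-0.007, -0.004, -1.0]]
ft_force: [0.6, -0.2, -0.1]
grip_width: 0.0852
gripper_force: 0.0
```

```bash
python3 - <<'E'
from look import *
p,P=look("w12",[("crown",.085,.105,.598,-.22,.04)])
ci=imaging.camera_info("wrist"); disc(p,ci,(.598,-.220),.012)
E
```

```text
tcp [ 0.5984 -0.2212  0.226 ] t 21.4 w 0.08519197615494327
crown n 1368 circ [ 597.  -222.4   60.7] mean [ 597.1 -222.2   93.9] bbox mid [ 597.  -222.3]
disc [ 595.  -221.7  103.5] n 1878
```

Request:
{"op": "arm_command", "data": {"turn": [[0,0,0],[0,0,0],[0,0,0],[0,0,0],[0,0,0],[0,0,0],[0,0,0],[0,0,0],[0,0,0],[0,0,0],[0,0,0]], "xyz": [[0.33,0.82,0],[0.33,0.82,0],[0.33,0.82,0],[0.33,0.82,0],[0.33,0.82,0],[0.33,0.82,0],[0.33,0.82,0],[0.33,0.82,0],[0.36,0.84,0],[0,0,0],[0,0,0]], "claw": [85,85,85,85,85,85,85,85,85,85,85]}}

```text
time_s: 22.55
position: [0.4467, 0.15, 0.2208]
tool_rot: [[-1.0, -0.002, -0.002], [-0.002, 1.0, -0.0], [0.002, -0.0, -1.0]]
ft_force: [-0.3, 0.3, -0.3]
grip_width: 0.0852
gripper_force: 0.0
```

```bash
python3 - <<'E'
from look import *
p,P=look("w13",[("roof",.008,.06,.447,.15,.04),("ndrum",.087,.098,.598,.17,.04)])
E
```

```text
tcp [0.4467 0.15   0.2208] t 22.55 w 0.08515757519192738
roof n 1294 circ [447.8 147.3  48. ] mean [443.8 147.4  29.5] bbox mid [447.2 147.1]
ndrum n 924 circ [598.1 168.5  39.3] mean [596.5 168.2  91.9] bbox mid [598.1 167.9]
```

View pics/w13.png

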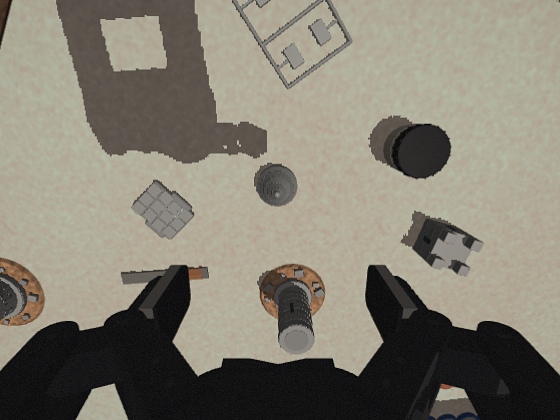

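The view shows the roof at (275,185), on the finger line. Descending to grip its eave band.

Request:
{"op": "arm_command", "data": {"turn": [[0,0,0],[0,0,0],[0,0,0],[0,0,0],[0,0,0],[0,0,0],[0,0,0],[0,0,0],[0,0,0],[0,0,0],[0,0,0]], "xyz": [[0,0,0.5],[0,0,0.8],[0,0,0.8],[0,0,0.8],[0,0,0.7],[0,0,0.4],[0,0,0.2],[0,0,0.12],[0,0,0.12],[0,0,0],[0,0,0]], "claw": [85,85,85,85,85,85,85,85,85,85,85]}}

```text
time_s: 23.7
position: [0.4478, 0.1494, 0.0004]
tool_rot: [[-1.0, 0.0, 0.001], [0.0, 1.0, 0.0], [-0.001, 0.0, -1.0]]
ft_force: [1.1, -0.3, -0.1]
grip_width: 0.0852
gripper_force: 0.0
```

Request:
{"op": "arm_command", "data": {"turn": [[0,0,0],[0,0,0],[0,0,0],[0,0,0],[0,0,0],[0,0,0],[0,0,0],[0,0,0]], "xyz": [[0,0,0],[0,0,0],[0,0,0],[0,0,0],[0,0,0],[0,0,0],[0,0,0],[0,0,0]], "claw": [76,68,60,54,49,44,40,40]}}

```text
time_s: 24.5
position: [0.4475, 0.1494, 0.0002]
tool_rot: [[-1.0, 0.0, 0.0], [0.0, 1.0, -0.0], [-0.0, -0.0, -1.0]]
ft_force: [-2.0, -0.3, 6.1]
grip_width: 0.0467
gripper_force: 30.0
```

Request:
{"op": "arm_command", "data": {"turn": [[0,0,0],[0,0,0],[0,0,0],[0,0,0],[0,0,0],[0,0,0],[0,0,0],[0,0,0],[0,0,0],[0,0,0],[0,0,0],[0,0,0]], "xyz": [[0,0,-0.2],[0,0,-0.7],[0,0,-0.9],[0,0,-0.9],[0,0,-0.3],[-0.5,0.07,0],[-0.7,0.09,0],[-0.7,0.09,0],[-0.7,0.09,0],[-0.41,0.07,0],[0,0,0],[0,0,0]], "claw": [40,40,40,40,40,40,40,40,40,40,40,40]}}

```text
time_s: 25.7
position: [0.5974, 0.1699, 0.1498]
tool_rot: [[-1.0, 0.0, -0.001], [0.0, 1.0, -0.0], [0.001, -0.0, -1.0]]
ft_force: [0.2, 0.5, 0.1]
grip_width: 0.0468
gripper_force: 31.2
```

Request:
{"op": "arm_command", "data": {"turn": [[0,0,0],[0,0,0],[0,0,0],[0,0,0],[0,0,0]], "xyz": [[0,0,0.4],[0,0,0.4],[0,0,0.25],[0,0,0],[0,0,0]], "claw": [40,40,40,40,40]}}

```text
time_s: 26.2
position: [0.5979, 0.1699, 0.0981]
tool_rot: [[-1.0, 0.0, 0.001], [0.0, 1.0, 0.0], [-0.001, 0.0, -1.0]]
ft_force: [0.8, 0.1, 0.1]
grip_width: 0.047
gripper_force: 31.2
```

```bash
python3 - <<'E'
from look import *
p,P=look("w14",[])
cv2.imwrite("pics/w14c.png",cv2.resize(p[150:350,140:420],(800,571)))
E
```

```text
tcp [0.5979 0.1699 0.0981] t 26.2 w 0.04695585332168422
```

View pics/w14c.png

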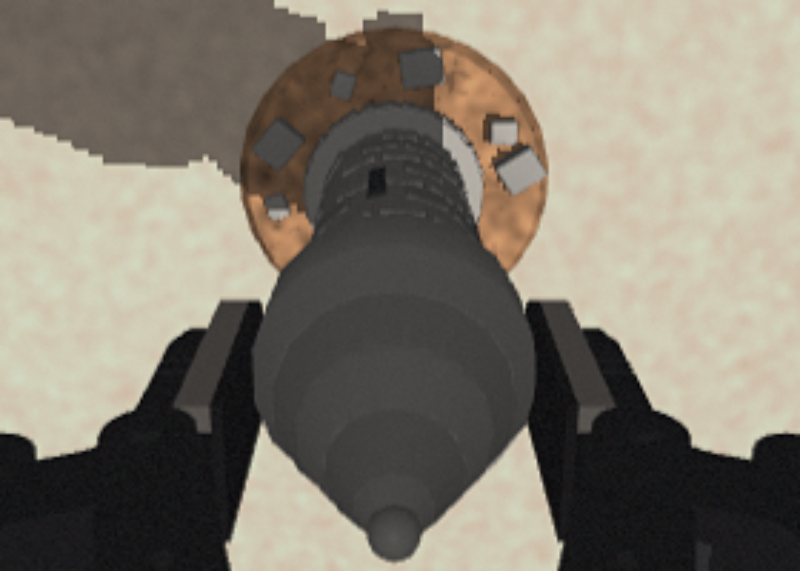

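The roof is upright in the grip with its tip at (394,535). It lines up with the drum (about 394) and the disc (394). Lowering.

Request:
{"op": "arm_command", "data": {"turn": [[0,0,0],[0,0,0],[0,0,0],[0,0,0],[0,0,0],[0,0,0]], "xyz": [[0,0,0.05],[0,0,0.03],[0,0,0.03],[0,0,0.01],[0,0,0],[0,0,0]], "claw": [40,40,40,40,40,40]}}

```text
time_s: 26.85
position: [0.5983, 0.1699, 0.0923]
tool_rot: [[-1.0, 0.0, 0.002], [0.0, 1.0, 0.0], [-0.002, 0.0, -1.0]]
ft_force: [-1.5, 0.3, 6.2]
grip_width: 0.0464
gripper_force: 31.7
```

Request:
{"op": "arm_command", "data": {"turn": [[0,0,0],[0,0,0],[0,0,0],[0,0,0],[0,0,0],[0,0,0],[0,0,0],[0,0,0],[0,0,0],[0,0,0],[0,0,0]], "xyz": [[0,0,0],[0,0,0],[0,0,0],[0,0,0],[0,0,0],[0,0,-0.3],[0,0,-0.6],[0,0,-0.8],[0,0,-0.8],[0,0,-0.7],[0,0,-0.5]], "claw": [54,62,70,78,85,85,85,85,85,85,85]}}

```text
time_s: 27.95
position: [0.5981, 0.1699, 0.2792]
tool_rot: [[-1.0, 0.0, 0.003], [0.0, 1.0, 0.0], [-0.003, 0.0, -1.0]]
ft_force: [0.2, -0.2, 0.3]
grip_width: 0.0849
gripper_force: 0.0
```

Request:
{"op": "arm_command", "data": {"turn": [[0,0,0],[0,0,0],[0,0,0],[0,0,0],[0,0,0],[0,0,0],[0,0,0],[0,0,0]], "xyz": [[0.7,0,0],[0.7,0,0],[0.7,0.4,0],[0.7,0.7,0],[0.7,0.7,0],[0,0.7,0],[0,0.7,0],[0,0,0]], "claw": [85,85,85,85,85,85,85,85]}}

```text
time_s: 28.75
position: [0.4222, 0.3329, 0.276]
tool_rot: [[-1.0, -0.004, -0.0], [-0.004, 1.0, 0.001], [0.0, 0.001, -1.0]]
ft_force: [0.1, -1.1, -0.7]
grip_width: 0.0851
gripper_force: 0.0
```

```bash
python3 - <<'E'
from h import *
ci=imaging.camera_info("top"); p,d=imaging.get_image("top"); P=cloud(ci,d).reshape(-1,3)
for k,c,lo,hi in(("crown",(.598,-.2206),.078,.105),("roof",(.598,.170),.093,.155)):
    m=(np.hypot(P[:,0]-c[0],P[:,1]-c[1])<.045)&(P[:,2]>lo)&(P[:,2]<hi); print(k,m.sum(),circ(P[m][:,:2]),P[m][:,2].max().round(3))
s,_=imaging.get_image("scene"); cv2.imwrite("pics/fin.png",np.hstack([cv2.resize(s[100:340,120:420],(500,400))[:, :],cv2.resize(p[100:320,110:470],(300,183),interpolation=3).repeat(1,0) if 0 else np.zeros((400,1,3),np.uint8)]))
E
```

```text
crown 495 [ 596.6 -218.9   60.6] 0.1
roof 388 [598.6 170.7  48.9] 0.149
```

View pics/fin.png

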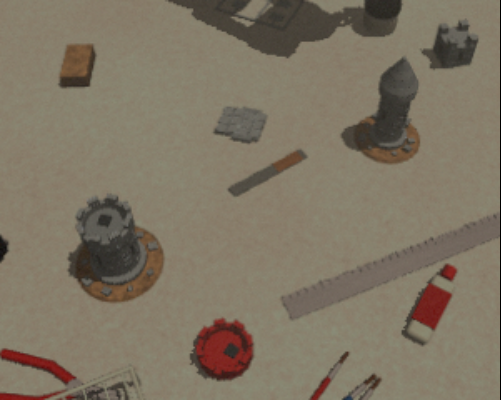

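Both towers stand upright and capped. In the top view the caps sit within about 1 mm of their footing centres, and the heights of 0.100 m and 0.149 m are as expected. Handing in.

```bash
python3 -c "
from rig import env
print(env.close_job())"
```

```text
the job is handed in; nothing more can be done
None
```

Both towers are dry-fitted and the job is handed in at about 29 s: crown on the wide drum, pointed roof on the narrow drum, caps within about 1 mm of footing centre in the top view, and the bystanders and red crown never touched.

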